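# Snap the cover onto a load-cell junction housing

### The job

Pick up the white cover with the two clip arms, set it squarely over the open aluminium junction housing, and press it gently straight down until both clips have snapped under the rim and it sits flush, then let go. The housing stands on soft rubber mounts and gives way as you press, so feel for the snap and never press harder than 35 N. Do not disturb the other things lying on the bench.

Things in the scene. Friction and masses are not known exactly. Their poses are not given: they have to be found in the camera images.
- cover_grip (a point): Centre of the upright grip rib on the loose white plastic cover (about 130 g). The rib is 44 mm long (x), 14 mm thick (y), 26 mm tall and stands on the middle of the plate; this point is 13 mm above the plate's top, 13 mm below the rib's top, 40 mm above the bench at the start. Take it from above across its 14 mm (fingers closing along y). z up; same when turned half round.
- cover_underside (a point): Centre of the underside of the cover's plate (92 x 54 x 5 mm in x, y, z), 18 mm below the rib's centre, same axes. This face comes to lie on the rim; fully home, this point coincides with the rim point. Two ribs under the plate, 6 mm deep, enter the housing's opening with 1.5 mm clearance a side in y.
- cover_end_a (a point): Middle of the +x short edge of the plate's underside, 46 mm from its centre.
- cover_end_b (a point): Middle of the -x short edge of the plate's underside, 46 mm from its centre.
- cover: The whole cover; origin below its middle at the feet of its clip arms, 40 mm below the rib's centre. The clip arms, 26 mm wide, hang 22 mm below the plate at its short ends (+x, -x); the cover stands on them. They give outward up to 6 mm against springs. Their inward hooks have a ramp below (4 mm clearance a side at the feet) and a flat catch on top.
- rim (a point): Centre of the housing's open top, level with the rim's upper face, 68 mm above the bench when unloaded. The rim is an outward lip 83 x 54 mm (x, y), 5 mm thick, its short ends sloping outward by 2.2 mm downward, around an opening 64 x 38 mm; the box below is 72 x 46 mm. The clips go over the lip's short ends (cover's x along this x, either way round). z up.
- housing: Open aluminium junction box 42 mm tall, origin at its underside, on rubber mounts over a fixed steel plate 130 x 80 x 8 mm. It only moves down: several mm under the push, at most 15 mm, and springs back. The clips need 7 to 13 N to pass the rim; a push of 18 to 22 N surely seats the cover; ease off before letting go. Over 35 N between cover and housing damages it.
- specimen: Bystander: flat steel test bar with wide ends, 124 x 22 x 4 mm, lying; origin at the centre of its underside, x along it.
- jaw_insert: Bystander: dark steel serrated jaw block 45 x 30 x 20 mm; origin at the centre of its underside.
- screwdriver: Bystander: screwdriver 160 mm long lying along its x; leave it alone.
Mind the look-alikes: they are no part of the job. Leave any yellow look-alike of the cover alone. Leave any pink look-alike of the part that bears rim alone.

How it is judged:
By the outcome, as a careful person would: the job done as asked, in the order asked, and still so for the second after the job is handed in, with the robot touching nothing.
It also fails if it takes over 40 s, if anything falls off the work surface, if the arm or the gripper's body presses on something with over 40 N, if the wrist force passes 120 N, or if a joint passes its speed limit or range.

### The arm

A 7-joint arm with a two-finger parallel gripper is mounted at the origin on the work surface. World frame = base frame: x ahead of the robot, y to its left, z up, the work surface at z = 0. Lengths are in m, angles in rad, forces in N, time in s.
With the tool pointing down it reaches from about 0.4 to 0.9 m from the base axis. Payload 5.5 kg.
Tool frame: the origin (TCP) lies midway between the tips of the shut fingers; the grasp point (between the pads) lies 19 mm behind it (robot.grasp_offset is the distance from the TCP to the grasp point, in m); z points along the fingers, y is the direction in which the jaws open and shut (so a half turn about z gives the same grasp; the last joint's range is limited). The gripper opens to 85 mm and grips with 20 to 120 N. Pads are 22 mm wide; open, the fingers measure 114 mm over their backs; the gripper's body (76 mm by 85 mm) begins 54 mm behind the grasp point. The pads swing forward as they close: fully open they stand 13 mm farther back than shut.
Start: joints at [1.56, 0.501, -0.427, 1.55, 0.221, 1.138, -0.21], TCP at [0.176, -0.626, 0.231] pointing down, gripper open.
Joint ranges: [-2.88, 2.88], [-0.31, 2.03], [-1.54, 1.56], [0.2, 2.42], [-1.41, 4.55], [0.19, 2.02], [-2.57, 2.57]. Speed limits (rad/s): [2.57, 2.57, 3.14, 3.14, 3.14, 3.14, 3.14].

### API

Orientations are given as a unit quaternion [w, x, y, z].
In Python, from workcell import observe, imaging, ticket, robot gives the robot as it stands.
- The arm moves only by the tool jog_arm, never from a script. Its arguments are lists of equal length, an entry for each row: "travel": the shift along the tool's x, y, z in m, a list of three; "delta_rot": the turn, a rotation vector about the tool's x, y, z in degrees, a list of three; "jaw": the closure, from 0 (fully open) to 1 (shut). A call has 1 to 12 rows; each row is the pose to reach, as a shift and turn from the pose commanded when the call began, along the tool's axes at that moment; what a row does not reach only later rows make up. A row lasts 1/8 s, in which the tool goes at most 62.5 mm and 10.7 degrees, less where a joint would pass 70% of its speed; a pose out of reach is approached as far as the arm can. A call with a gripper value outside its range is refused whole. The fingers move at their own pace and stop on an object; "grip_force" is the grip in N (left out, the last holds). Time passes only in rows, so rows that repeat a pose let the fingers close. It gives the time, the measured TCP pose, the force and the opening at its end, in the units of the state.
- observe(): the state, without advancing time (a new reading comes with each control period).
- imaging.grab_frame(name): name is "side" or "top"; returns the picture (400x640x3 uint8, blue, green, red); there is no depth.
- imaging.calibration(name): a dict with "fx", "fy", "cx", "cy" (pixels), "origin" and "orientation" of the camera in the world. Camera axes: x right, y down, z forward; pixel columns grow to the right and rows downward; lengths in m; the calibration is good to about 2 mm. A picture is of the moment at which its call begins. calibration takes no time and is no camera call.
- ticket.sign_off(): hands the job in, once; it reports no verdict.
Trained networks look in the newest picture that a camera, given by its name, has taken for a name from the list of things; names that differ only in an ending like _2 or _b are one class to them, and where a whole thing is asked for, a point or a joint stands for the part that bears it (a point fixed in the world has none). Each returns a list of dicts, best first, with "confidence" (0 to 1); they miss things now and then, are a little off and sometimes report something else, mostly with a low value. They report only what shows in the picture. A call takes as long as a camera call. They do not tell look-alikes from the thing itself.
- imaging.regions_of(label, camera): "mask" (400x640 bool, what is visible of it) and "extent" ([left, top, right, bottom] in pixels, round what is visible of it).
- imaging.mark_of(label, camera): "xy" ([column, row] in pixels: a listed point, or the origin of a listed thing).
The state is a dict: "t": time; "joints": joint angles; "qvel": joint speeds; "joint_efforts": joint torques, N m; "ee_pos": TCP position; "ee_rot": TCP orientation; "ft_force": force on the tool from outside, world axes, zero at the start; "ft_torque": the same for the moment, N m; "gripper_width": opening from 0.0 (shut) to 1.0 (fully open).
Only numpy, scipy, OpenCV 4.12 (cv2) and the standard library are available. Lean on these libraries where they do the work, as an engineer would, in place of code of your own. Each camera call takes 0.05 s, during which the arm holds its last target. There are 200 camera calls.

## Working session

There is one attempt and no reset: what is moved stays moved. The work goes in short steps, Python scripts to look and compute and a tool call to move; the robot and the scene stay as the last step left them, time stands still between calls to the robot, and variables do not carry over. Pictures are saved under pics/ and viewed, on a budget of 10 in all, crops included, one or two more only if the job needs it, and the job is handed in when it is done.

Besides the shell and the picture viewer there is one more tool, called after ">>>" as name(argument=value, ...), one argument or row to a line, values as JSON. jog_arm: Moves the arm, as the interface text tells. Its arguments: {"type":"object","properties":{"travel":{"type":"array"},"delta_rot":{"type":"array"},"jaw":{"type":"array"},"grip_force":{"type":"number"}},"required":["travel","delta_rot","jaw"]}

```bash
mkdir -p pics; cat > h.py <<'E'
import numpy as np, cv2
from scipy.spatial.transform import Rotation as R
from workcell import observe, imaging, ticket, robot
def rot(q): return R.from_quat([q[1],q[2],q[3],q[0]])
def ray(cam,uv):
    c=imaging.calibration(cam); d=np.array([(uv[0]-c['cx'])/c['fx'],(uv[1]-c['cy'])/c['fy'],1])
    return np.array(c['origin']),rot(c['orientation']).apply(d)
def atz(cam,uv,z):
    o,d=ray(cam,uv); return o+d*(z-o[2])/d[2]
def proj(cam,p):
    c=imaging.calibration(cam); q=rot(c['orientation']).inv().apply(np.array(p)-c['origin'])
    return np.array([c['fx']*q[0]/q[2]+c['cx'],c['fy']*q[1]/q[2]+c['cy']])
E
python3 - <<'E'
from h import *
for c in('top','side'):
    cv2.imwrite(f'pics/{c}0.png',imaging.grab_frame(c)); print(c,imaging.calibration(c))
    for l,z in(('cover_grip',.04),('cover_end_a',.022),('rim',.068),('specimen',0),('jaw_insert',0),('screwdriver',0)):
        for m in imaging.mark_of(l,c): print(c,l,np.round(m['xy'],1),round(m['confidence'],2),np.round(atz(c,m['xy'],z),4))
s=observe();print({k:np.round(v,3) for k,v in s.items()})
E
```

```text
top {'fx': 375.45304501927484, 'fy': 375.45304501927484, 'cx': 324.57093443635733, 'cy': 207.46609913347513, 'origin': array([0.49729955, 0.06155508, 0.98155974]), 'orientation': array([ 0.03059304, -0.70552373,  0.70733938, -0.03116604])}
top cover_grip [465.2 228.7] 0.98 [ 0.5255 -0.2915  0.04  ]
top cover_grip [356.3 202.9] 0.92 [ 0.5911 -0.0193  0.04  ]
top cover_grip [408.8 218.7] 0.63 [ 0.5509 -0.1508  0.04  ]
top cover_end_a [452.  244.5] 0.96 [ 0.4859 -0.2633  0.022 ]
top cover_end_a [361.6 180.5] 0.94 [ 0.651  -0.0351  0.022 ]
top cover_end_a [417.6 201.6] 0.92 [ 0.5959 -0.1784  0.022 ]
top cover_end_a [400.6 236.2] 0.8 [ 0.5073 -0.1329  0.022 ]
top cover_end_a [475.9 217. ] 0.63 [ 0.5559 -0.3268  0.022 ]
top rim [190.4 192.1] 0.85 [0.616  0.3894 0.068 ]
top rim [256.2 241.8] 0.6 [0.4942 0.2266 0.068 ]
top specimen [426.7 138.5] 0.8 [ 0.7673 -0.2123  0.    ]
top jaw_insert [356.8 266.3] 0.58 [ 0.4302 -0.0224  0.    ]
top screwdriver [314.1 138.8] 0.68 [0.7672 0.0881 0.    ]
side {'fx': 362.845875493225, 'fy': 362.845875493225, 'cx': 318.7518600606185, 'cy': 195.8207320425496
[... 841 characters left out ...]
2 0.068 ]
side specimen [465.9 280.8] 0.76 [ 0.7713 -0.2105  0.    ]
side jaw_insert [265.4 267.1] 0.91 [ 0.4337 -0.0321  0.    ]
side jaw_insert [374.  280.1] 0.55 [ 0.612  -0.1435  0.    ]
{'t': np.float64(0.7), 'joints': array([ 1.56 ,  0.501, -0.427,  1.55 ,  0.221,  1.138, -0.21 ]), 'qvel': array([-0.   ,  0.002, -0.001, -0.   , -0.001, -0.   ,  0.   ]), 'joint_efforts': array([ 1.0000e-03, -5.6919e+01, -5.8080e+00, -2.8127e+01,  1.3000e-02,
        2.0000e-03, -0.0000e+00]), 'ee_pos': array([ 0.176, -0.626,  0.231]), 'ee_rot': array([0.   , 0.991, 0.136, 0.   ]), 'ft_force': array([-1.049, -0.123,  0.423]), 'ft_torque': array([ 0.012,  0.019, -0.024]), 'gripper_width': np.float64(1.0)}
```

View pics/top0.png

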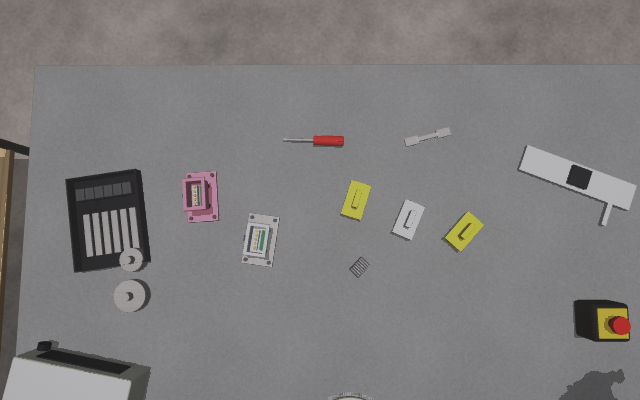

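View pics/side0.png

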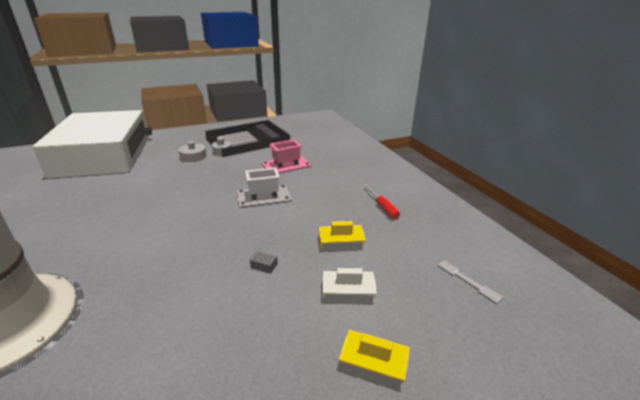

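White cover: top (409,219) and side (349,276). The yellow look-alikes are at top (356,203) and (465,230). The bare aluminium housing is at top (258,241) and side (262,180), and the pink look-alike is at top (197,195). The white cover and grey housing fit the description. I'll confirm that in one enlarged crop while measuring yaw.

```bash
cat > m.py <<'E'
from h import *
from scipy.optimize import least_squares
from scipy.spatial import ConvexHull
im={c:imaging.grab_frame(c) for c in('top','side')}
near={'cover':{'top':(409,219),'side':(349,280)},'housing':{'top':(260,241),'side':(263,184)}}
M={}
for l in near:
    for c in im:
        rs=imaging.regions_of(l,c)
        for r in rs:
            u,v=near[l][c]; e=r['extent']
            if e[0]<u<e[2] and e[1]<v<e[3] : 
                M[l,c]=r['mask']; print(l,c,e,round(r['confidence'],2),r['mask'].sum(), np.round(cv2.minAreaRect(cv2.findNonZero(r['mask'].astype(np.uint8))),1) if 0 else ''); break
def box(x0,x1,y0,y1,z0,z1): return np.array([[x,y,z] for x in(x0,x1) for y in(y0,y1) for z in(z0,z1)])
cov=[box(-.046,.046,-.027,.027,.022,.027),box(-.022,.022,-.007,.007,.027,.053),box(-.046,-.042,-.013,.013,0,.022),box(.042,.046,-.013,.013,0,.022)]
hou=[box(-.0415,.0415,-.027,.027,.063,.068),box(-.036,.036,-.023,.023,.026,.063)]
def sil(parts,p,c,S=8):
    m=np.zeros((400*S//1,640*S),np.uint8) if 0 else None
    Rz=R.from_euler('z',p[2]); polys=[]
    for b in parts:
        w=Rz.apply(b)+[p[0],p[1],0]; uv=np.array([proj(c,q) for q in w]); polys.append(uv[ConvexHull(uv).vertices])
    return polys
def ren(polys,o,S=6,n=110):
    a=np.zeros((n*S,n*S),np.uint8)
    for q in polys: cv2.fillPoly(a,[np.round(((q-o+.5)*S-.5)*16).astype(np.int32)],255,shift=4)
    return cv2.resize(a,(n,n),interpolation=cv2.INTER_AREA)/255.
def fit(l,parts,p0,cams,z=None):
    from scipy.optimize import minimize
    def cost(p):
        t=0
        for c in cams:
            o=np.array(near[l][c])-55; m=M[l,c][o[1]:o[1]+110,o[0]:o[0]+110].astype(float)
            t+=np.sum((cv2.GaussianBlur(m,(0,0),.7)-cv2.GaussianBlur(ren(sil(parts,[p[0],p[1],p[2]],c),o),(0,0),.7))**2)
        return t
    s=minimize(cost,p0,method='Nelder-Mead',options=dict(initial_simplex=[np.array(p0)+d for d in([0,0,0],[.01,0,0],[0,.01,0],[0,0,.2])],xatol=1e-5,fatol=1e-3))
    return s.x,s.fun
if __name__=='__main__':
    for cams in(['top'],['side'],['top','side']): 
        if all(('cover',c) in M for c in cams):
            x,f=fit('cover',cov,[.551,-.151,-.4],cams); print('cover',cams,np.round(x[:2],4),np.degrees(x[2]).round(1),round(f,1))
    for cams in(['top'],['side'],['top','side']): 
        if all(('housing',c) in M for c in cams):
            x,f=fit('housing',hou,[.497,.226,-.2],cams); print('housing',cams,np.round(x[:2],4),np.degrees(x[2]).round(1),round(f,1))
    out=[]
    for l in near:
        for c in im:
            u,v=near[l][c]; k=im[c][v-37:v+38,u-50:u+50].copy()
            out.append(cv2.resize(k,None,fx=4,fy=4,interpolation=cv2.INTER_CUBIC))
            if (l,c) in M:
                cs,_=cv2.findContours(cv2.resize(M[l,c][v-37:v+38,u-50:u+50].astype(np.uint8),None,fx=4,fy=4,interpolation=cv2.INTER_NEAREST),0,2)
                cv2.drawContours(out[-1],cs,-1,(0,0,255),1)
    cv2.imwrite('pics/crop1.png',np.vstack([np.hstack(out[:2]),np.hstack(out[2:])]))
E
python3 m.py
```

```text
cover top [390.0, 198.0, 422.7, 237.8] 0.74 752 
cover side [319.4, 269.0, 376.9, 296.4] 0.69 1313 
housing top [242.8, 224.1, 274.0, 258.1] 0.77 776 
housing side [244.3, 165.5, 279.3, 196.4] 0.84 767 Traceback (most recent call last):
  File "m.py", line 40, in <module>
    x,f=fit('cover',cov,[.551,-.151,-.4],cams); print('cover',cams,np.round(x[:2],4),np.degrees(x[2]).round(1),round(f,1))
        ~~~^^^^^^^^^^^^^^^^^^^^^^^^^^^^^^^^^^^
  File "m.py", line 35, in fit
    s=minimize(cost,p0,method='Nelder-Mead',options=dict(initial_simplex=[np.array(p0)+d for d in([0,0,0],[.01,0,0],[0,.01,0],[0,0,.2])],xatol=1e-5,fatol=1e-3))
    res = _minimize_neldermead(fun, x0, args, callback, bounds=bounds,
                               **options)
    fsim[j] = func(sim[j])
              ~~~~^^^^^^^^
    fx = function(np.copy(x), *(wrapper_args + args))
  File "m.py", line 33, in cost
    t+=np.sum((cv2.GaussianBlur(m,(0,0),.7)-cv2.GaussianBlur(ren(sil(parts,[p[0],p[1],p[2]],c),o),(0,0),.7))**2)
                                                                 ~~~^^^^^^^^^^^^^^^^^^^^^^^^^^
  File "m.py", line 21, in sil
    w=Rz.apply(b)+[p[0],p[1],0]; uv=np.array([proj(c,q) for q in w]); polys.append(uv[ConvexHull(uv).vertices])
                                              ~~~~^^^^^
  File "h.py", line 11, in proj
    c=imaging.calibration(cam); q=rot(c['orientation']).inv().apply(np.array(p)-c['origin'])
ValueError: time passes only in moves, steps and waits
```

```bash
sed -i 's/^def ray/CAL={c:imaging.calibration(c) for c in ("top","side")}\ndef ray/; s/c=imaging.calibration(cam)/c=CAL[cam]/' h.py
sed -i 's/uv=np.array(\[proj(c,q) for q in w\])/uv=projs(c,w)/' m.py
cat >> h.py <<'E'
def projs(cam,P):
    c=CAL[cam]; q=rot(c['orientation']).inv().apply(P-c['origin'])
    return np.c_[c['fx']*q[:,0]/q[:,2]+c['cx'],c['fy']*q[:,1]/q[:,2]+c['cy']]
E
python3 m.py
```

```text
cover top [391.1, 199.0, 423.0, 237.4] 0.68 798 
cover side [318.1, 268.3, 376.9, 298.5] 0.93 1356 
housing top [244.0, 223.8, 272.5, 256.8] 0.56 811 
cover ['top'] [ 0.5498 -0.1519] -23.6 8.0
cover ['side'] [ 0.5523 -0.1518] -23.4 17.7
cover ['top', 'side'] [ 0.5517 -0.152 ] -23.5 32.9
housing ['top'] [0.5011 0.2284] -8.2 5.2
```

View pics/crop1.png

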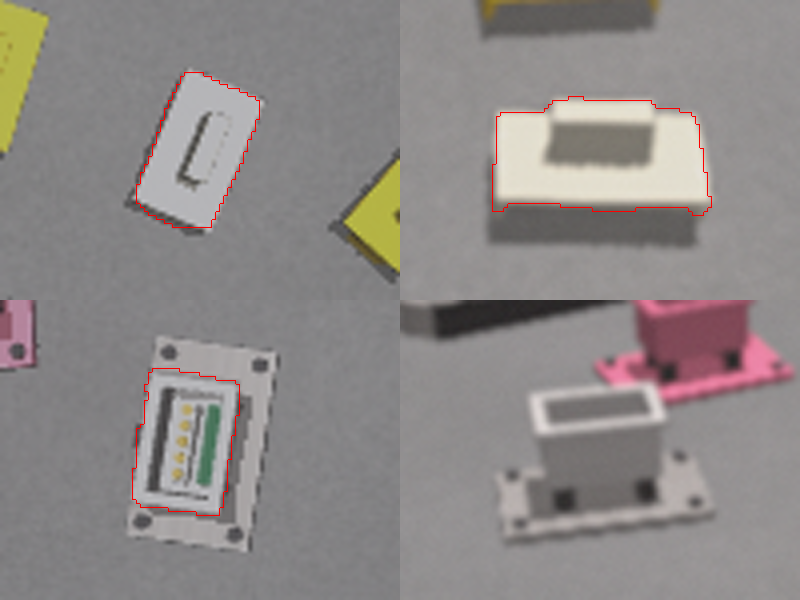

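The crop confirms both: white cover centred at top (409,219), aluminium housing with its rim at top (258,240). Working out the approach and getting a second housing fix from the side.

```bash
cat >> h.py <<'E'
def togo(p,yaw):
    "travel (m), rotvec (deg) in tool axes, from measured pose to tool-down pose with tool x at yaw (mod 180)"
    s=observe(); r=rot(s['ee_rot']); best=None
    for k in(0,180):
        g=R.from_euler('z',yaw+k,degrees=True)*R.from_euler('x',180,degrees=True)
        d=np.degrees((r.inv()*g).as_rotvec())
        if best is None or np.linalg.norm(d)<np.linalg.norm(best): best=d
    return r.inv().apply(np.array(p)-s['ee_pos']).round(4),best.round(2),s
E
python3 - <<'E'
from m import *
if ('housing','side') in M:
  for cams in(['side'],['top'],['top','side']):
    x,f=fit('housing',hou,[.497,.226,-.15],cams); print('housing',cams,np.round(x[:2],4),np.degrees(x[2]).round(1),round(f,1))
print(togo([.5515,-.152,.13],-23.5)[:2])
E
```

```text
cover top [390.8, 198.6, 423.6, 238.2] 0.7 805 
cover side [319.8, 268.2, 379.5, 297.8] 0.79 1312 
housing top [241.1, 225.3, 272.2, 256.7] 0.93 824 
housing side [245.4, 167.9, 279.1, 195.3] 0.74 707 
housing ['side'] [0.5019 0.23  ] -10.4 22.3
housing ['top'] [0.5    0.2283] -7.5 14.8
housing ['top', 'side'] [0.5008 0.2288] -8.5 45.8
(array([ 0.4898, -0.3545,  0.1013]), array([-0.  , -0.  , 39.19]))
```

>>> jog_arm(
  travel=[
    [0.05, -0.035, 0.0],
    [0.1, -0.072, 0.0],
    [0.15, -0.108, 0.0],
    [0.2, -0.145, 0.01],
    [0.25, -0.18, 0.02],
    [0.3, -0.217, 0.03],
    [0.35, -0.253, 0.04],
    [0.4, -0.29, 0.06],
    [0.45, -0.326, 0.08],
    [0.49, -0.3545, 0.101],
    [0.49, -0.3545, 0.101],
    [0.49, -0.3545, 0.101],
  ],
  delta_rot=[
    [0, 0, 4],
    [0, 0, 8],
    [0, 0, 12],
    [0, 0, 16],
    [0, 0, 20],
    [0, 0, 24],
    [0, 0, 28],
    [0, 0, 32],
    [0, 0, 36],
    [0, 0, 39.2],
    [0, 0, 39.2],
    [0, 0, 39.2],
  ],
  jaw=[0, 0, 0, 0, 0, 0, 0, 0, 0, 0, 0, 0],
)

```text
t: 3.1
ee_pos: [0.5514, -0.1521, 0.1301]
ee_rot: [0.0, 0.979, -0.203, -0.0]
ft_force: [0.0, -0.1, 0.5]
gripper_width: 1.001
```

>>> jog_arm(
  travel=[
    [0, 0, 0.04],
    [0, 0, 0.08],
    [0, 0, 0.098],
    [0, 0, 0.099],
    [0, 0, 0.099],
    [0, 0, 0.099],
    [0, 0, 0.099],
    [0, 0, 0.099],
    [0, 0, 0.099],
    [0, 0, 0.099],
  ],
  delta_rot=[
    [0, 0, 0],
    [0, 0, 0],
    [0, 0, 0],
    [0, 0, 0],
    [0, 0, 0],
    [0, 0, 0],
    [0, 0, 0],
    [0, 0, 0],
    [0, 0, 0],
    [0, 0, 0],
  ],
  jaw=[0, 0, 0, 0, 0.5, 0.8, 1, 1, 1, 1],
  grip_force=60,
)

```text
t: 4.35
ee_pos: [0.5522, -0.1517, 0.0318]
ee_rot: [-0.0, 0.979, -0.204, 0.0]
ft_force: [-0.4, 2.0, 5.1]
gripper_width: 0.147
```

>>> jog_arm(
  travel=[
    [0, 0, -0.03],
    [0, 0, -0.08],
    [-0.02, -0.033, -0.12],
    [-0.05, -0.083, -0.13],
    [-0.08, -0.133, -0.13],
    [-0.11, -0.183, -0.13],
    [-0.14, -0.232, -0.13],
    [-0.17, -0.282, -0.13],
    [-0.19, -0.315, -0.13],
    [-0.198, -0.329, -0.13],
    [-0.198, -0.329, -0.13],
    [-0.198, -0.329, -0.13],
  ],
  delta_rot=[
    [0, 0, 0],
    [0, 0, 0],
    [0, 0, -2],
    [0, 0, -4],
    [0, 0, -6],
    [0, 0, -8],
    [0, 0, -10],
    [0, 0, -12],
    [0, 0, -14],
    [0, 0, -15.2],
    [0, 0, -15.2],
    [0, 0, -15.2],
  ],
  jaw=[1, 1, 1, 1, 1, 1, 1, 1, 1, 1, 1, 1],
)

```text
t: 5.85
ee_pos: [0.5019, 0.2262, 0.1608]
ee_rot: [0.001, 0.997, -0.074, -0.0]
ft_force: [0.6, -0.7, -0.0]
gripper_width: 0.15
```

```bash
cat > look.py <<'E'
from h import *
import sys
im={c:imaging.grab_frame(c) for c in('top','side')}
s=observe(); r=rot(s['ee_rot']); print(s['ee_pos'].round(4) if hasattr(s['ee_pos'],'round') else s['ee_pos'],r.apply([1,0,0]).round(3),np.round(s['ft_force'],1))
out=[]
for c in im:
    u,v=np.round(proj(c,[.501,.229,.1])).astype(int); k=im[c][v-50:v+50,u-50:u+50]
    out.append(cv2.resize(k,None,fx=4,fy=4,interpolation=cv2.INTER_CUBIC)); print(c,u,v)
cv2.imwrite(sys.argv[1],np.hstack(out))
for c in im:
    for l in('cover_grip','cover_underside','cover_end_a','rim'):
        for m in imaging.mark_of(l,c):
            if abs(np.array(m['xy'])-proj(c,[.501,.229,.1])).max()<40: print(c,l,np.round(m['xy'],1),round(m['confidence'],2))
E
python3 look.py pics/l1.png
```

```text
[0.502  0.2263 0.161 ] [ 0.989 -0.148  0.   ] [ 1.4 -0.5 -1.4]
top 253 239
side 260 162
top cover_grip [244.6 237.5] 0.53
top cover_underside [248.2 237. ] 0.6
top cover_end_a [248.5 259.8] 0.65
top cover_end_a [255.  215.7] 0.64
top cover_end_a [247.1 239.5] 0.28
top rim [253.6 242. ] 0.46
top rim [250.  240.3] 0.25
side cover_grip [259.3 134.1] 0.93
side cover_grip [258.2 150.5] 0.38
side cover_underside [261.1 140.9] 0.72
side cover_end_a [240.6 146.3] 0.9
side cover_end_a [279.3 140.4] 0.81
side rim [261.5 172.9] 0.94
side rim [285.5 141.3] 0.9
side rim [259.3 141.6] 0.65
```

View pics/l1.png

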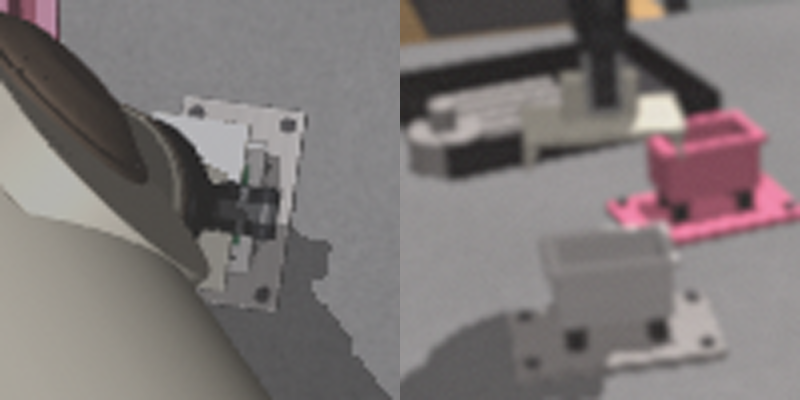

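```bash
python3 -c "
from h import *
t,r,s=togo([.5008,.2288,.112],-8.5); print(t,r,s['ee_pos'],np.round(s['joints'],3),np.round(s['qvel'],3))"
```

```text
[-0.0007 -0.0002  0.0494] [ 0.   -0.01  0.18] [0.50142613 0.22853354 0.16138105] [ 0.046  0.454 -0.658  1.861  0.338  0.941 -2.481] [-0.002  0.001 -0.002  0.001  0.001 -0.001 -0.001]
```

>>> jog_arm(
  travel=[
    [0, 0, 0.02],
    [-0.0005, 0, 0.04],
    [-0.0007, 0, 0.049],
    [-0.0007, 0, 0.049],
    [-0.0007, 0, 0.049],
  ],
  delta_rot=[
    [0, 0, 0],
    [0, 0, 0],
    [0, 0, 0],
    [0, 0, 0],
    [0, 0, 0],
  ],
  jaw=[1, 1, 1, 1, 1],
)

```text
t: 6.98
ee_pos: [0.5012, 0.2292, 0.113]
ee_rot: [-0.0, 0.997, -0.072, 0.001]
ft_force: [-0.1, 0.4, -1.4]
gripper_width: 0.146
```

```bash
cat > fine.py <<'E'
from h import *
import m
from m import *
s=observe(); z0=s['ee_pos'][2]-.031
near['cover']={'top':(250,238),'side':(261,165)}
print(np.round(s['ee_pos'],4), np.round(s['ft_force'],1), rot(s['ee_rot']).apply([1,0,0]).round(3))
# refetch cover mask near housing
M.pop(('cover','side'),0);M.pop(('cover','top'),0)
for c in im:
    u,v=near['cover'][c]
    for r in imaging.regions_of('cover',c):
        e=r['extent']; print(c,np.round(e),round(r['confidence'],2))
        if e[0]<u<e[2] and abs((e[1]+e[3])/2-v)<25: M['cover',c]=r['mask']; break
if ('cover','side') in M:
    cz=[b+[0,0,z0] for b in cov]
    x,f=fit('cover',cz,[s['ee_pos'][0],s['ee_pos'][1],-.148],['side']); print('held',np.round(x[:2],4),np.degrees(x[2]).round(1),round(f,1))
out=[]
for c,(w,h) in {'side':(35,35),'top':(35,35)}.items():
    u,v=np.round(proj(c,[.501,.229,.085])).astype(int); print(c,u,v)
    k=cv2.resize(im[c][v-h:v+h,u-w:u+w],None,fx=5.7,fy=5.7,interpolation=cv2.INTER_CUBIC)
    out.append(k)
cv2.imwrite('pics/fine.png',np.hstack(out))
E
python3 fine.py
```

```text
housing top [259.3, 225.3, 272.3, 257.4] 0.54 49 
housing side [243.4, 167.9, 280.4, 192.9] 0.71 765 
[0.5009 0.2288 0.1127] [ 0.   0.3 -1.1] [ 0.989 -0.145  0.001]
top [247. 219. 266. 260.] 0.83
side [336. 327. 409. 381.] 0.92
side [322. 220. 368. 245.] 0.66
side [240. 146. 283. 173.] 0.56
held [0.5018 0.2282] -8.2 101.7
side 261 167
top 254 239
```

View pics/fine.png

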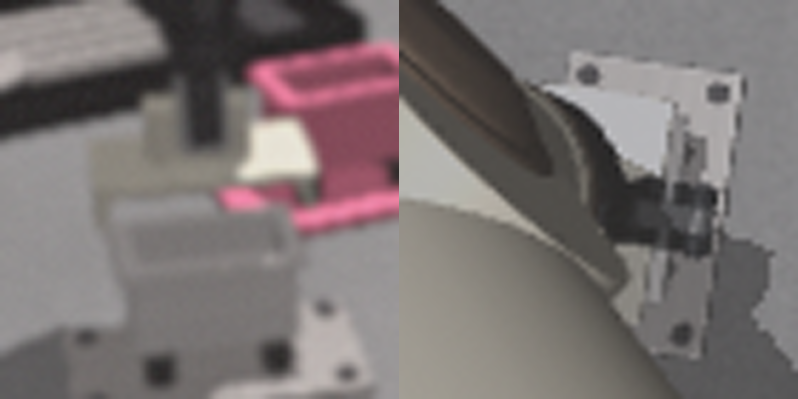

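```bash
cat > ov.py <<'E'
from h import *
from m import box
im={c:imaging.grab_frame(c) for c in('top','side')}
s=observe(); p=np.array(s['ee_pos']); out=[]
for c in('side','top'):
    u,v=np.round(proj(c,[.501,.229,.085])).astype(int); K=12; w,h=33,24
    k=cv2.resize(im[c][v-h:v+h,u-w:u+w],None,fx=K,fy=K,interpolation=cv2.INTER_CUBIC)
    for ctr,dx,dy,z,col in(((p[0],p[1]),.046,.027,p[2]-.031+.022,(0,0,255)),((p[0],p[1]),.046,.027,p[2]-.031+.027,(0,128,255)),((.5008,.2288),.0415,.027,.068,(0,200,0)),((.5008,.2288),.032,.019,.068,(0,200,0)),((.5008,.2288),.065,.040,.008,(255,0,0))):
        P=R.from_euler('z',-8.5,degrees=True).apply([[dx,dy,0],[-dx,dy,0],[-dx,-dy,0],[dx,-dy,0]])+[*ctr,z]
        q=(projs(c,P)-[u-w,v-h]+.5)*K
        cv2.polylines(k,[np.round(q).astype(int)],True,col,1)
    out.append(k)
cv2.imwrite('pics/ov.png',cv2.resize(np.vstack(out),None,fx=.5,fy=.5,interpolation=cv2.INTER_AREA) if 0 else np.vstack(out)[:, :])
print(out[0].shape)
a=np.vstack(out); cv2.imwrite('pics/ov.png',cv2.resize(a,(int(a.shape[1]*600/a.shape[0])*1,600)) if 0 else np.hstack([cv2.resize(o,(400,291)) for o in out]) if 0 else cv2.resize(a,(412,600)))
cv2.imwrite('pics/ov_side.png',out[0]); cv2.imwrite('pics/ov_top.png',out[1])
E
sed -i 's/^im=/im={} if __name__!="__main__" and False else /' m.py
python3 ov.py | tail -1
```

```text
(576, 792, 3)
```

View pics/ov_side.png

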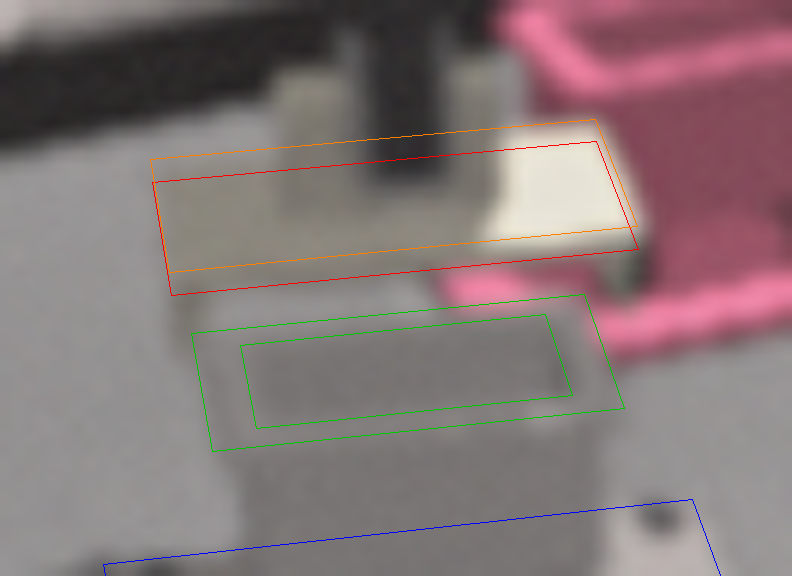

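View pics/ov_top.png

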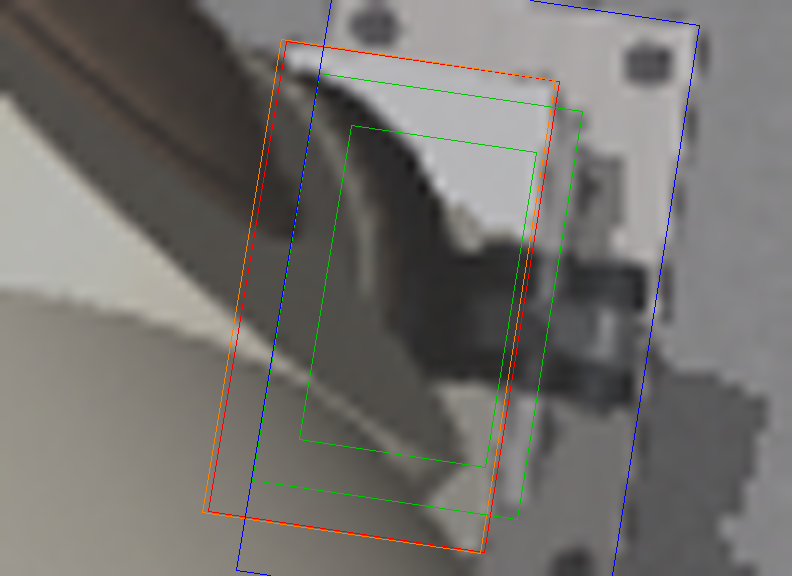

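Both overlays agree to about 1–2 mm. I'll refine the rim pose by edge alignment on the unobstructed first pictures. No new pictures are needed.

```bash
cat > edge.py <<'E'
from h import *
from scipy.ndimage import map_coordinates
from scipy.optimize import minimize
def rect(p,dx,dy,z,n=40):
    c=np.array([[dx,dy],[-dx,dy],[-dx,-dy],[dx,-dy],[dx,dy]]); P=np.vstack([np.linspace(c[i],c[i+1],n) for i in range(4)])
    return R.from_euler('z',p[2]).apply(np.c_[P,0*P[:,0]])+[p[0],p[1],z]
G={}
for c in('top','side'):
    I=cv2.GaussianBlur(cv2.imread(f'pics/{c}0.png').astype(np.float32),(0,0),.8)
    G[c]=np.sqrt((cv2.Sobel(I,-1,1,0)**2+cv2.Sobel(I,-1,0,1)**2).sum(2))
def score(p,cams,rs):
    return -sum(map_coordinates(G[c],projs(c,rect(p,*r))[:,::-1].T,order=1).mean()/G[c].max()*100 for c in cams for r in rs)
rim=[(.0415,.027,.068),(.032,.019,.068)]; base=[(.065,.04,.008)]
cov=[(.046,.027,.027)]
def run(n,cams,rs,p0):
    b=min((minimize(score,[p0[0]+a,p0[1]+e,p0[2]+y],args=(cams,rs),method='Nelder-Mead',options=dict(initial_simplex=[np.array([p0[0]+a,p0[1]+e,p0[2]+y])+d for d in([0,0,0],[.002,0,0],[0,.002,0],[0,0,.04])])) for a in(-.003,0,.003) for e in(-.003,0,.003) for y in(-.04,.0,.04)),key=lambda s:s.fun)
    print(n,cams,b.x[:2].round(4),np.degrees(b.x[2]).round(1),b.fun.round(1))
h0=[.5008,.2288,-.145]
for cams in(['top'],['side'],['top','side']):
    run('rim',cams,rim,h0); run('plate',cams,base,h0); run('cover',cams,cov,[.5515,-.152,-.41])
E
python3 edge.py
```

```text
rim ['top'] [0.502  0.2275] -8.0 -74.4
plate ['top'] [0.5006 0.2282] -8.1 -25.7
cover ['top'] [ 0.551  -0.1529] -23.4 -41.5
rim ['side'] [0.5014 0.2203] -7.0 -75.4
plate ['side'] [0.5022 0.2266] -6.9 -18.0
cover ['side'] [ 0.5523 -0.1536] -22.2 -46.3
rim ['top', 'side'] [0.5022 0.2276] -8.0 -149.2
plate ['top', 'side'] [0.5011 0.2279] -8.2 -42.9
cover ['top', 'side'] [ 0.5514 -0.1534] -22.9 -86.4
```

>>> jog_arm(
  travel=[
    [0, 0.0007, 0.006],
    [0, 0.0007, 0.012],
    [0, 0.0007, 0.018],
    [0, 0.0007, 0.021],
    [0, 0.0007, 0.021],
  ],
  delta_rot=[
    [0, 0, -0.3],
    [0, 0, -0.3],
    [0, 0, -0.3],
    [0, 0, -0.3],
    [0, 0, -0.3],
  ],
  jaw=[1, 1, 1, 1, 1],
)

```text
t: 8.4
ee_pos: [0.5004, 0.2281, 0.091]
ee_rot: [0.0, 0.998, -0.07, -0.0]
ft_force: [-0.4, -0.4, -1.1]
gripper_width: 0.151
```

>>> jog_arm(
  travel=[
    [0, 0, 0.002],
    [0, 0, 0.004],
    [0, 0, 0.006],
    [0, 0, 0.006],
  ],
  delta_rot=[
    [0, 0, 0],
    [0, 0, 0],
    [0, 0, 0],
    [0, 0, 0],
  ],
  jaw=[1, 1, 1, 1],
)

```text
t: 8.9
ee_pos: [0.5009, 0.2284, 0.0856]
ee_rot: [-0.0, 0.998, -0.07, 0.0]
ft_force: [0.0, 0.4, 2.8]
gripper_width: 0.146
```

>>> jog_arm(
  travel=[
    [0, 0, 0.001],
    [0, 0, 0.002],
    [0, 0, 0.002],
  ],
  delta_rot=[
    [0, 0, 0],
    [0, 0, 0],
    [0, 0, 0],
  ],
  jaw=[1, 1, 1],
)

```text
t: 9.28
ee_pos: [0.5009, 0.2284, 0.0835]
ee_rot: [-0.0, 0.998, -0.07, 0.0]
ft_force: [1.1, 0.1, 5.0]
gripper_width: 0.144
```

>>> jog_arm(
  travel=[
    [0, 0, 0.001],
    [0, 0, 0.002],
    [0, 0, 0.003],
    [0, 0, 0.003],
  ],
  delta_rot=[
    [0, 0, 0],
    [0, 0, 0],
    [0, 0, 0],
    [0, 0, 0],
  ],
  jaw=[1, 1, 1, 1],
)

```text
t: 9.78
ee_pos: [0.501, 0.2284, 0.0807]
ee_rot: [-0.0, 0.998, -0.07, 0.0]
ft_force: [0.2, 0.6, 7.0]
gripper_width: 0.148
```

>>> jog_arm(
  travel=[
    [0, 0, 0.001],
    [0, 0, 0.002],
    [0, 0, 0.002],
  ],
  delta_rot=[
    [0, 0, 0],
    [0, 0, 0],
    [0, 0, 0],
  ],
  jaw=[1, 1, 1],
)

```text
t: 10.15
ee_pos: [0.5011, 0.2284, 0.079]
ee_rot: [-0.0, 0.998, -0.07, 0.001]
ft_force: [-0.4, -0.9, 8.5]
gripper_width: 0.147
```

>>> jog_arm(
  travel=[
    [0, 0, 0.001],
    [0, 0, 0.002],
    [0, 0, 0.002],
  ],
  delta_rot=[
    [0, 0, 0],
    [0, 0, 0],
    [0, 0, 0],
  ],
  jaw=[1, 1, 1],
)

```text
t: 10.52
ee_pos: [0.5012, 0.2285, 0.0772]
ee_rot: [-0.0, 0.998, -0.07, 0.001]
ft_force: [-0.0, -0.6, 9.8]
gripper_width: 0.146
```

>>> jog_arm(
  travel=[
    [0, 0, 0.001],
    [0, 0, 0.002],
    [0, 0, 0.002],
  ],
  delta_rot=[
    [0, 0, 0],
    [0, 0, 0],
    [0, 0, 0],
  ],
  jaw=[1, 1, 1],
)

```text
t: 10.9
ee_pos: [0.501, 0.2284, 0.0747]
ee_rot: [-0.0, 0.998, -0.07, 0.0]
ft_force: [-0.8, -0.5, 7.2]
gripper_width: 0.149
```

>>> jog_arm(
  travel=[
    [0, 0, 0.001],
    [0, 0, 0.002],
    [0, 0, 0.002],
  ],
  delta_rot=[
    [0, 0, 0],
    [0, 0, 0],
    [0, 0, 0],
  ],
  jaw=[1, 1, 1],
)

```text
t: 11.28
ee_pos: [0.501, 0.2284, 0.073]
ee_rot: [-0.0, 0.998, -0.07, 0.0]
ft_force: [-1.3, -0.2, 9.9]
gripper_width: 0.15
```

The force dropped from 9.8 to 7.2 N, which looks like the snap. Pressing on to the seating force of about 19–20 N.

>>> jog_arm(
  travel=[
    [0, 0, 0.001],
    [0, 0, 0.002],
    [0, 0, 0.003],
    [0, 0, 0.003],
  ],
  delta_rot=[
    [0, 0, 0],
    [0, 0, 0],
    [0, 0, 0],
    [0, 0, 0],
  ],
  jaw=[1, 1, 1, 1],
)

```text
t: 11.78
ee_pos: [0.501, 0.2284, 0.0706]
ee_rot: [0.0, 0.998, -0.07, 0.001]
ft_force: [-3.1, -2.0, 15.6]
gripper_width: 0.147
```

>>> jog_arm(
  travel=[
    [0, 0, 0.001],
    [0, 0, 0.002],
    [0, 0, 0.002],
  ],
  delta_rot=[
    [0, 0, 0],
    [0, 0, 0],
    [0, 0, 0],
  ],
  jaw=[1, 1, 1],
)

```text
t: 12.15
ee_pos: [0.501, 0.2283, 0.0689]
ee_rot: [0.0, 0.998, -0.07, 0.001]
ft_force: [-4.3, -2.6, 20.0]
gripper_width: 0.147
```

>>> jog_arm(
  travel=[
    [0, 0, -0.002],
    [0, 0, -0.004],
    [0, 0, -0.006],
    [0, 0, -0.008],
    [0, 0, -0.008],
    [0, 0, -0.008],
  ],
  delta_rot=[
    [0, 0, 0],
    [0, 0, 0],
    [0, 0, 0],
    [0, 0, 0],
    [0, 0, 0],
    [0, 0, 0],
  ],
  jaw=[1, 1, 1, 1, 1, 1],
)

```text
t: 12.9
ee_pos: [0.5009, 0.2284, 0.0754]
ee_rot: [-0.0, 0.998, -0.07, 0.0]
ft_force: [0.8, 0.7, 5.0]
gripper_width: 0.147
```

>>> jog_arm(
  travel=[
    [0, 0, -0.001],
    [0, 0, -0.002],
    [0, 0, -0.003],
    [0, 0, -0.003],
  ],
  delta_rot=[
    [0, 0, 0],
    [0, 0, 0],
    [0, 0, 0],
    [0, 0, 0],
  ],
  jaw=[1, 1, 1, 1],
)

```text
t: 13.4
ee_pos: [0.5002, 0.2279, 0.0779]
ee_rot: [0.0, 0.998, -0.07, -0.0]
ft_force: [1.5, 0.2, 0.5]
gripper_width: 0.149
```

>>> jog_arm(
  travel=[
    [0, 0, -0.0005],
    [0, 0, -0.0005],
    [0, 0, -0.0005],
    [0, 0, -0.0005],
    [0, 0, -0.0005],
    [0, 0, -0.03],
    [0, 0, -0.08],
    [0, 0, -0.12],
    [0, 0, -0.12],
  ],
  delta_rot=[
    [0, 0, 0],
    [0, 0, 0],
    [0, 0, 0],
    [0, 0, 0],
    [0, 0, 0],
    [0, 0, 0],
    [0, 0, 0],
    [0, 0, 0],
    [0, 0, 0],
  ],
  jaw=[0.8, 0.5, 0.2, 0, 0, 0, 0, 0, 0],
)

```text
t: 14.52
ee_pos: [0.5028, 0.2294, 0.2019]
ee_rot: [-0.001, 0.998, -0.07, 0.003]
ft_force: [-0.1, 0.7, -0.5]
gripper_width: 1.001
```

>>> jog_arm(
  travel=[
    [0, 0.05, 0],
    [0, 0.1, 0],
    [0, 0.15, 0],
    [0, 0.2, 0],
    [0, 0.2, 0],
  ],
  delta_rot=[
    [0, 0, 0],
    [0, 0, 0],
    [0, 0, 0],
    [0, 0, 0],
    [0, 0, 0],
  ],
  jaw=[0, 0, 0, 0, 0],
)

```text
t: 15.15
ee_pos: [0.4713, 0.0251, 0.1971]
ee_rot: [0.001, 0.997, -0.074, -0.001]
ft_force: [-0.6, 0.9, 0.3]
gripper_width: 0.998
```

```bash
python3 - <<'E'
from h import *
out=[]
for c in('side','top'):
    I=imaging.grab_frame(c); u,v=np.round(proj(c,[.501,.229,.06])).astype(int); w,h=33,25;K=12
    k=cv2.resize(I[v-h:v+h,u-w:u+w],None,fx=K,fy=K,interpolation=cv2.INTER_CUBIC)
    for z,dx,dy,col in((.073,.046,.027,(0,0,255)),):
        P=R.from_euler('z',-8,degrees=True).apply([[dx,dy,0],[-dx,dy,0],[-dx,-dy,0],[dx,-dy,0]])+[.5015,.2283,z]
        cv2.polylines(k,[np.round((projs(c,P)-[u-w,v-h]+.5)*K).astype(int)],True,col,1)
    out.append(cv2.resize(k,(528,400)))
    for l in('cover_underside','cover_grip','cover_end_a'):
        for m in imaging.mark_of(l,c):
            if abs(np.array(m['xy'])-[u,v]).max()<30: print(c,l,np.round(m['xy'],1),round(m['confidence'],2),'exp',proj(c,[.5015,.2283,.068+.018*(l=='cover_grip')]).round(1))
a=np.vstack(out); cv2.imwrite('pics/end.png',cv2.resize(a,None,fx=.75,fy=.75))
print(observe()['ee_pos'],observe()['t'])
E
```

```text
side cover_underside [262.4 175.3] 0.66 exp [261.5 173.4]
side cover_grip [260.4 166.8] 0.67 exp [261.  166.8]
side cover_grip [260.3 174.9] 0.31 exp [261.  166.8]
side cover_end_a [242.1 176.6] 0.9 exp [261.5 173.4]
side cover_end_a [280.1 170. ] 0.66 exp [261.5 173.4]
top cover_underside [255.5 241.4] 0.67 exp [255.5 238.8]
top cover_grip [255.2 235.8] 0.7 exp [254.1 238.8]
top cover_end_a [254.8 257.4] 0.8 exp [255.5 238.8]
[0.47271475 0.03131811 0.19820106] 15.55
```

View pics/end.png

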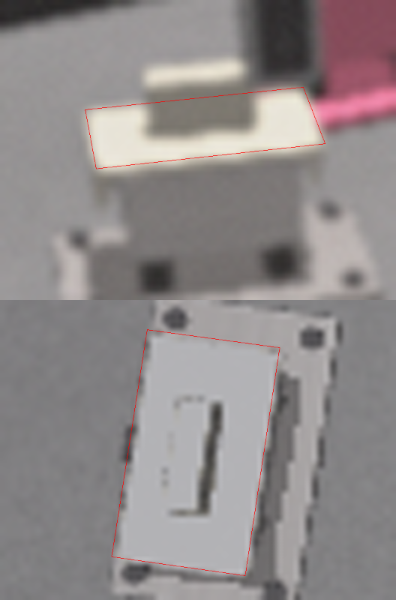

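The picture shows the cover level on the housing. Its plate edges lie on the outline predicted for the fully seated height in both views (side crop (85–325, 87–168), top crop (113–280, 330–575)). The gripper is open and well clear, so I'm handing in.

```bash
python3 -c "
from workcell import ticket; print(ticket.sign_off())"
```

```text
the job is handed in; nothing more can be done
None
```

The white cover is on the aluminium housing and looks fully seated. I handed the job in at about 15.6 s of the 40 s allowed; the hand-in gives no verdict.

- **Snap:** I pressed in steps of 2–3 mm and the force climbed to 9.8 N, then dropped to 7.2 N as the clips went over. That was one drop, so I can't say from force alone that each clip caught.
- **Seating:** I then pressed to a reading of 20 N (about 21 N with the sensor offset). I eased off to almost no load before opening the gripper and backing away.
- **Final check:** The plate's outline matched the predicted seated position in both cameras, and the plate lies level. Most of the network's position marks agreed to within about 3 pixels (roughly 7 mm); one low-confidence side mark was 8 pixels off.
- **Not tested:** I did not pull up on the cover to test the clips.
- **Disagreement:** One edge fit of the rim from the side camera was about 8 mm off in y. I ignored it because the top camera and the combined fit agreed with each other.
- **Other objects:** I kept the arm's path clear of the yellow and pink look-alikes and the other things on the bench. I did not compare before and after pictures of them.

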